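# Put the bead spinner together and click its cap on

## Task

Put the bead spinner back together: lower the wooden bowl over the upright spindle of the round base until it rests fully down on the flange, without letting it drop. Then set the blue cap on the white snap head at the spindle's tip and press it down until it clicks, and keep pressing after the click until it sits flush on the bowl's centre post. Finish with your fingers still on the cap, holding it pressed firmly down (do not let go), and leave the cup and saucer, the bead jar, the bead tray and the pliers where they are.

Things in the scene. Friction and masses are not known exactly. Their poses are not given: they have to be found in the camera images.
- spinner_base: round wooden base of the bead spinner, 100 mm across, 16 mm high, fixed to the table. Origin on the spindle's axis at table level, z up. In its middle an aluminium flange (44 mm across) with the upright spindle turns freely about the vertical; the flange's top, on which the bowl rests, is 22 mm above the table. Yaw does not matter
- spindle_tip (a point): top of the upright spindle, on its axis, 111.5 mm above the table. The spindle is 16 mm thick; its end is a white split snap head of four springy segments, 16 mm across at its widest (3.5 mm below the tip), rounded on top so that it guides a bore, with a narrower neck below. With the bowl on, only this head stands out of the bowl's post, by 9.5 mm
- bowl_foot (a point): centre of the underside of the loose wooden bowl, on its axis, z up. It stands upright on the table: 124 mm across the rim, 40 mm high, 130 to 210 g. Its hollow round centre post is open from end to end with a 20 mm bore (2 mm of room all round the spindle and its head). When the bowl is on, this point is 22 mm above the table
- hub_grip (a point): point on the axis of the bowl's centre post, 62 mm above the bowl's underside: where to grip the bowl from above. The post is 29 mm across and its top is 80 mm above the underside, so it stands free for 40 mm above the rim. z is the post's axis, up. When the bowl is on, this point is 84 mm above the table
- cap_mid (a point): centre (half-way up) of the loose blue plastic snap cap: a finger knob 32 mm across, 34 mm high, about 30 g, standing mouth down on the table; its top is closed and nearly flat. z is its axis, up. When fully home on the bowl's post this point is 119 mm above the table
- cap_rim (a point): centre of the cap's underside, z up: a 12.4 mm mouth with a rounded lip, behind it a 13 mm deep recess for the snap head. The lip meets the head about 8 mm above the bowl's post; the push rises to about 8 to 13 N and drops to nothing at the click, about 5 mm above the post. Pressed on, the cap goes down easily and stops hard on the post's top, 102 mm above the table
- cup: yellow cup with a handle, 68 mm across, 55 mm high, on a saucer: leave alone. Origin at its underside
- saucer: yellow saucer under the cup, 116 mm across: leave alone. Origin at its underside
- bead_jar: clear jar of red beads with a white lid, 51 mm across, 64 mm high: leave alone. Origin at its underside
- bead_tray: black open tray with beads, 110 x 170 mm, 22 mm high: leave alone. Origin at its underside
- pliers: small red-handled pliers lying flat, 135 mm long, 13 mm thick, jaws towards +x of its frame: leave alone. Origin on the table near the joint

How it is judged (in metres and radians):
On the way, in this order (a step that is already met when the one before it is completed fails the run):
1. the bowl rests on the flange with its post around the spindle (horizontal distance between hub_grip and spindle_tip below 0.005 m and height (world z) of hub_grip below 0.0865 m and angle between hub_grip's own z axis and vertical below 0.08 rad), for 0.2 s.
2. the cap has clicked over the snap head and sits on the post (horizontal distance between cap_mid and spindle_tip below 0.004 m and height (world z) of cap_mid below 0.121 m and angle between cap_mid's own z axis and vertical below 0.1 rad), for 0.2 s.
At the end, for the whole second after the job is handed in: The bowl is down on the flange (within 2.5 mm), upright, its post around the spindle; the cap has clicked on and is down on the post (within 2 mm), upright; at the end the fingers still touch the cap and hold it down on the post with more than 5 N through the last second (all of step 1 and all of step 2 and contact force between the fingers and cap above 1 N and contact force between cap and bowl above 5 N); the arm keeps its last pose, push and grip.
It fails at once if the bowl was dropped (falling free of the fingers) (linear speed of bowl above 0.5 m/s and contact force between the fingers and bowl below 0.2 N).
It fails at once if a bystander was pushed or knocked over (distance of any of cup, saucer, bead_jar, bead_tray, pliers from where it was at the start of the episode above 0.02 m).
It also fails if it takes over 69 s, if anything falls off the work surface, if the arm or the gripper's body presses on something with over 40 N, if the wrist force passes 120 N, or if a joint passes its speed limit or range.

## Robot

A 6-joint arm with a two-finger parallel gripper is mounted at the origin on the work surface. World frame = base frame: x ahead of the robot, y to its left, z up, the work surface at z = 0. Lengths are in mm, angles in rad, forces in N, time in s.
With the tool pointing down it reaches from about 350 to 875 mm from the base axis. Payload 4.2 kg.
Tool frame: the origin (TCP) lies midway between the tips of the shut fingers; the grasp point (between the pads) lies 19 mm behind it (arm.grip_depth is the distance from the TCP to the grasp point, in mm); z points along the fingers, x is the direction in which the jaws open and shut, and the axes are right-handed (so a half turn about z gives the same grasp; the last joint's range is limited). The gripper opens to 85 mm and grips with 20 to 120 N. Pads are 22 mm wide; open, the fingers measure 114 mm over their backs; the gripper's body (76 mm by 85 mm) begins 54 mm behind the grasp point. The pads swing forward as they close: fully open they stand 13 mm farther back than shut.
Start: joints at [-0.994, 0.385, 0.008, 0, -1.194, -0.259], TCP at [195.314, -593.676, 231.312] pointing down, gripper open.
Joint ranges: [-3.14, 3.14], [-1.21, 2.06], [-1.07, 1.41], [-3.16, 2.05], [-2.99, -0.16], [-3.1, 3.1]. Speed limits (rad/s): [2.79, 2.79, 3.14, 3.14, 3.14, 3.14].

## Interface

Orientations are given as a unit quaternion [x, y, z, w].
In Python, from bench import arm, eyes, find_in, silhouettes gives the robot as it stands. The module is installed in compiled form; this text tells all that it offers.
- The arm moves only by the tool play_rows, never from a script. Its arguments are lists of equal length, an entry for each row: "offset": the shift along the world's x, y, z in mm, a list of three; "turn": the turn about the world's z in rad. In form: {"offset": [[x, y, z], ...], "turn": [turn, ...]}. A call has 1 to 12 rows; each row shifts and turns the pose as measured when the row begins; what a row does not reach is not made up. A row lasts 1/10 s, in which the tool goes at most 50 mm and 8.59 degrees, less where a joint would pass 70% of its speed; a pose out of reach is approached as far as the arm can. A call is refused whole if a number of a shift passes 50 or a number of a turn 0.15, either way. A call with a gripper value outside its range is refused whole. "grip" is the gripper's target within -1 to 1 (fully open at 1, half-way at 0, shut at -1), set as the call begins (left out, the last holds). The fingers move at their own pace and stop on an object; the grip force is fixed at half the most. Time passes only in rows, so rows that do not move let the fingers close. It gives the time, the measured TCP pose, the force and the opening at its end, in the units of the state.
- arm.read_state(): the state, without advancing time (a new reading comes with each control period).
- eyes.get_image(name): name is "scene" or "top" or "wrist"; returns (picture, depth): 400x640x3 uint8, red, green, blue; 400x640 float32, mm along the optical axis (not along the pixel's ray), 0 where there is no reading.
- eyes.camera_params(name): a dict with "camera_matrix" (3x3 intrinsics, pixels), "camera_from_world" (4x4, takes a point from world to camera coordinates). Camera axes: x right, y down, z forward; pixel columns grow to the right and rows downward; lengths in mm; the calibration is good to about 2 mm. A picture is of the moment at which its call begins: read the wrist's pose just before it. camera_params takes no time and is no camera call; for the wrist camera it gives the pose at the moment of the call.
- arm.job_done(): hands the job in, once; it reports no verdict.
Trained networks look in the newest picture that a camera, given by its name, has taken for a name from the list of things; names that differ only in an ending like _2 or _b are one class to them, and where a whole thing is asked for, a point or a joint stands for the part that bears it (a point fixed in the world has none). Each returns a list of dicts, best first, with "score" (0 to 1); they miss things now and then, are a little off and sometimes report something else, mostly with a low value. They report only what shows in the picture. A call takes as long as a camera call.
- find_in(camera, query): "bbox" ([centre column, centre row, width, height] in pixels, round what is visible of it).
- silhouettes(camera, query): "mask" (400x640 bool, what is visible of it) and "bbox" ([centre column, centre row, width, height] in pixels, round what is visible of it).
The state is a dict: "clock": time; "joints": joint angles; "joint_vel": joint speeds; "joint_efforts": joint torques, N m; "position": TCP position; "ee_rot": TCP orientation; "contact_force": force on the tool from outside, world axes, zero at the start; "wrist_torque": the same for the moment, N m; "gripper_width": finger opening in mm.
Only numpy, scipy, OpenCV 4.12 (cv2) and the standard library are available. Lean on these libraries where they do the work, as an engineer would, in place of code of your own. Each camera call takes 0.05 s, during which the arm holds its last target. There are 200 camera calls.

## Working session

There is one attempt and no reset: what is moved stays moved. The work goes in short steps, Python scripts to look and compute and a tool call to move; the robot and the scene stay as the last step left them, time stands still between calls to the robot, and variables do not carry over. Pictures are saved under pics/ and viewed, on a budget of 10 in all, crops included, one or two more only if the job needs it, and the job is handed in when it is done.

Besides the shell and the picture viewer there is one more tool, called after "Call:" in YAML: its name, and indented under it one key for each argument. play_rows: Moves the arm, as the interface text tells. Its arguments: {"type":"object","properties":{"offset":{"type":"array","items":{"type":"array","items":{"type":"number"}}},"turn":{"type":"array","items":{"type":"number"}},"grip":{"type":"number"}},"required":["offset","turn"]}

```bash
mkdir -p pics; cat > h.py <<'E'
import numpy as np, cv2
from bench import arm, eyes, find_in, silhouettes
def world(cam, uv, depth):
    p=eyes.camera_params(cam);K=np.array(p["camera_matrix"]);T=np.linalg.inv(np.array(p["camera_from_world"]))
    uv=np.atleast_2d(uv).astype(float);d=np.atleast_1d(depth)
    r=np.c_[(uv[:,0]-K[0,2])/K[0,0],(uv[:,1]-K[1,2])/K[1,1],np.ones(len(uv))]*d[:,None]
    return r@T[:3,:3].T+T[:3,3]
def cloud(cam,mask,D):
    v,u=np.nonzero(mask&(D>0)); return world(cam,np.c_[u,v],D[v,u])
def save(n,a): cv2.imwrite("pics/"+n,a[:,:,::-1])
E
python3 - <<'E'
from h import *
s=arm.read_state();print(s)
ims=[]
for c in ["scene","top"]:
    im,D=eyes.get_image(c);ims.append(im)
    for q in ["spinner_base","spindle_tip","bowl_foot","cap_mid","cup","bead_jar","bead_tray","pliers"]:
        for r in silhouettes(c,q)[:2]:
            P=cloud(c,r["mask"],D)
            if len(P): 
                t=P[P[:,2]>P[:,2].max()-6]
                print(c,q,round(r["score"],2),np.round(r["bbox"]),"lo",np.percentile(P,3,0).round(),"hi",np.percentile(P,97,0).round(),"top",t.mean(0).round(1),len(t))
for n,i in zip("ab",ims): save(n+"0.png",i)
E
```

```text
{'clock': 0.0, 'joints': array([-9.94435105e-01,  3.85574720e-01,  6.60945752e-03, -4.95944112e-04,
       -1.19398445e+00, -2.58619244e-01]), 'joint_vel': array([ 0.00020212, -0.00052983, -0.00112462,  0.00065194,  0.00167737,
        0.00162491]), 'joint_efforts': array([ 1.52222980e-03, -3.92284584e+01,  1.88406909e+01,  4.18631002e+00,
       -4.56686728e-03, -2.11948816e-06]), 'position': array([ 195.10916213, -593.14878471,  230.2046597 ]), 'ee_rot': array([ 5.86408829e-01,  8.10014490e-01,  6.02301477e-04, -9.21748796e-04]), 'contact_force': array([ 0.38403366, -0.44843126,  0.4554779 ]), 'wrist_torque': array([-0.00923016, -0.03557935,  0.04500431]), 'gripper_width': 85.57795681046592}
scene spinner_base 0.56 [390. 186.  35.  51.] lo [437. 151.  -0.] hi [518. 237.  99.] top [472.5 195.8 108.3] 18
scene spindle_tip 0.85 [388. 185.  43.  50.] lo [431. 151.  -1.] hi [518. 238.  99.] top [471.5 196.  108.8] 20
scene bowl_foot 0.97 [221. 210.  55.  42.] lo [ 493. -270.    6.] hi [ 604. -163.   77.] top [ 545.8 -215.6   78.1] 68
scene cap_mid 0.76 [326. 225.  15.  16.] lo [583.   6
[... 801 characters left out ...]
.] top [469.6 196.8 111.1] 25
top bowl_foot 0.97 [405. 223.  47.  44.] lo [ 492. -270.    4.] hi [ 600. -165.   78.] top [ 544.8 -216.3   80.5] 43
top cup 0.56 [204. 170.  32.  29.] lo [666. 289.   8.] hi [740. 357.  61.] top [711.9 324.7  60.3] 95
top bead_jar 0.81 [449. 176.  26.  22.] lo [ 653. -359.    6.] hi [ 696. -314.   67.] top [ 676.  -337.3   64.3] 217
top bead_tray 0.72 [361. 156.  67.  61.] lo [ 676. -187.    3.] hi [809. -23.  24.] top [ 741.6 -104.8   22.8] 273
top pliers 0.54 [293. 160.  29.  54.] lo [676.  50.   1.] hi [789. 110.  15.] top [744.5  86.7  13.6] 132
top pliers 0.37 [405. 222.  46.  46.] lo [ 493. -269.    5.] hi [ 599. -166.   78.] top [ 544.8 -216.3   80.5] 43
```

View pics/a0.png

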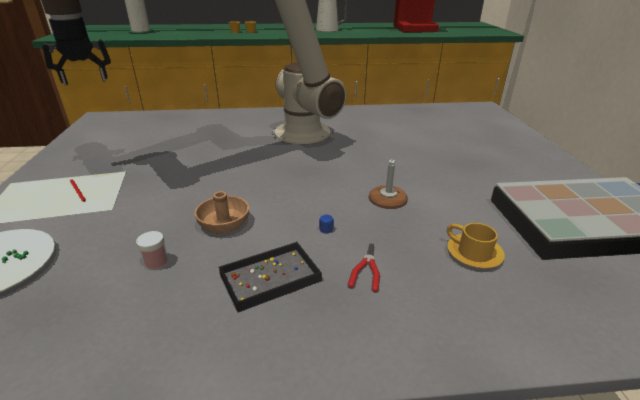

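Call:
play_rows:
  offset:
    - [35,38,0]
    - [35,38,0]
    - [35,38,0]
    - [35,38,0]
    - [35,38,0]
    - [35,38,0]
    - [35,38,0]
    - [35,38,0]
    - [35,38,0]
    - [20,20,0]
  turn: [0,0,0,0,0,0,0,0,0,0]
  grip: 1

```text
clock: 1.9
position: [521.0, -238.2, 232.2]
ee_rot: [0.59, 0.807, -0.0, 0.002]
contact_force: [0.2, -0.7, -0.6]
gripper_width: 85.5
```

The scene view shows the bowl at (222,212), the cap at (326,224) and the spindle at (390,180). These match the networks' detections, and nothing else is near them. Next is a wrist look at the bowl.

```bash
cat >> h.py <<'E'
def look(c,q,n=None,band=5):
    im,D=eyes.get_image(c)
    if n: save(n,im)
    for r in silhouettes(c,q)[:2]:
        P=cloud(c,r["mask"],D)
        if len(P)<5: print(q,r["score"],"no depth");continue
        zt=np.percentile(P[:,2],99); t=P[P[:,2]>zt-band]
        (x,y),rad=cv2.minEnclosingCircle(t[:,:2].astype(np.float32))
        print(c,q,round(r["score"],2),np.round(r["bbox"]),"ztop",zt.round(1),"mean",t.mean(0).round(1),"mid",((t.min(0)+t.max(0))/2).round(1),"circ",round(x,1),round(y,1),round(rad,1),len(t))
E
python3 - <<'E'
from h import *
look("wrist","hub_grip","w1.png"); look("top","hub_grip"); look("scene","hub_grip")
s=arm.read_state();print(s["position"],s["clock"])
E
```

```text
wrist hub_grip 0.81 [337. 203. 128. 117.] ztop 80.4 mean [ 542.5 -217.7   79.5] mid [ 542.6 -217.4   78.7] circ 542.7 -217.7 14.8 511
scene hub_grip 0.95 [222. 213.  55.  43.] ztop 79.5 mean [ 545.6 -215.9   77.9] mid [ 544.5 -215.9   77.7] circ 544.9 -215.4 15.3 78
[ 518.42496638 -241.32013025  231.92361719] 2.2
```

View pics/w1.png

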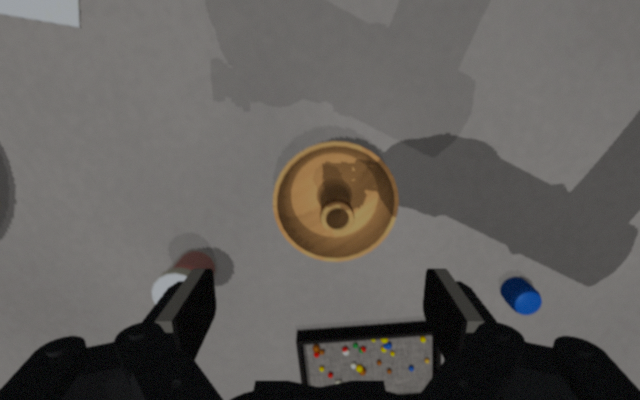

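The wrist view shows the bowl at (336,200) with its post top at (337,216). The fitted circle radius of 14.8 mm matches the post, so the axis is at about (543,-217.5). I'll centre over it and descend.

Call:
play_rows:
  offset:
    - [24,24,0]
    - [0,0,-30]
    - [0,0,-40]
    - [0,0,-40]
    - [0,0,-30]
    - [0,0,0]
    - [0,0,0]
  turn: [0,0,0,0,0,0,0]

```text
clock: 2.9
position: [539.1, -225.6, 92.6]
ee_rot: [0.597, 0.802, 0.001, 0.006]
contact_force: [1.0, -0.0, 0.7]
gripper_width: 85.2
```

Call:
play_rows:
  offset:
    - [4,8,0]
    - [0,0,-25]
    - [0,0,-20]
    - [0,0,0]
    - [0,0,0]
  turn: [0,0,0,0,0]

```text
clock: 3.4
position: [550.7, -218.9, 57.7]
ee_rot: [0.597, 0.802, 0.005, 0.016]
contact_force: [0.1, -0.6, 0.5]
gripper_width: 85.5
```

```bash
python3 - <<'E'
from h import *
for i in range(2):
    look("wrist","hub_grip","w2.png" if i==0 else None);print(arm.read_state()["position"])
E
```

```text
wrist hub_grip 0.63 [332. 233. 255. 237.] ztop 80.8 mean [ 541.8 -217.8   79.7] mid [ 542.5 -217.6   79. ] circ 542.8 -217.9 15.3 2768
[ 550.53960753 -218.8257582    57.6547256 ]
[ 550.03047362 -218.82020816   57.11708655]
```

View pics/w2.png

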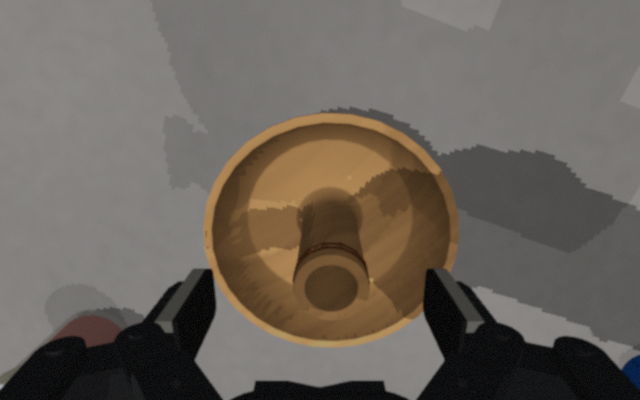

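The wrist view shows the post top at (332,287), between the fingers at (208,290) and (432,290). The tool has tilted about 0.03 rad during descent, so I'll shift x and see how the tilt responds.

Call:
play_rows:
  offset:
    - [-4,1,0]
    - [-3,0,0]
    - [0,0,6]
    - [0,0,6]
    - [0,0,6]
    - [0,0,0]
  turn: [0,0,0,0,0,0]

```text
clock: 4.2
position: [543.2, -218.0, 78.9]
ee_rot: [0.597, 0.802, 0.006, 0.017]
contact_force: [0.7, -0.7, 1.0]
gripper_width: 85.6
```

Call:
play_rows:
  offset:
    - [0,0,0]
    - [0,0,0]
    - [0,0,0]
  turn: [0,0,0]

```text
clock: 4.5
position: [543.3, -218.0, 79.1]
ee_rot: [0.597, 0.802, 0.006, 0.017]
contact_force: [-0.6, 0.1, -0.7]
gripper_width: 85.1
```

Call:
play_rows:
  offset:
    - [0,0,30]
    - [0,0,30]
    - [0,0,30]
    - [0,0,0]
  turn: [0,0,0,0]

```text
clock: 4.9
position: [541.5, -217.8, 169.5]
ee_rot: [0.597, 0.802, 0.004, 0.014]
contact_force: [-0.1, -0.4, 0.5]
gripper_width: 85.3
```

Call:
play_rows:
  offset:
    - [0,0,25]
    - [0,0,0]
  turn: [0,0]

```text
clock: 5.1
position: [541.4, -217.7, 194.9]
ee_rot: [0.597, 0.802, 0.004, 0.014]
contact_force: [0.3, -0.5, 0.2]
gripper_width: 85.5
```

Call:
play_rows:
  offset:
    - [0,0,50]
    - [0,0,50]
    - [0,0,50]
    - [0,0,50]
    - [0,0,0]
  turn: [0,0,0,0,0]

```text
clock: 5.6
position: [536.7, -216.7, 391.2]
ee_rot: [0.598, 0.801, 0.002, 0.008]
contact_force: [-0.0, 0.5, 0.6]
gripper_width: 85.5
```

Call:
play_rows:
  offset:
    - [0,0,-12]
    - [0,0,-12]
    - [0,0,-12]
    - [0,0,-12]
    - [0,0,-12]
    - [0,0,-12]
    - [0,0,-12]
    - [0,0,-12]
    - [0,0,0]
  turn: [0,0,0,0,0,0,0,0,0]

```text
clock: 6.5
position: [528.9, -213.8, 266.7]
ee_rot: [0.599, 0.801, -0.003, -0.008]
contact_force: [0.5, 0.6, -0.3]
gripper_width: 85.1
```

Call:
play_rows:
  offset:
    - [5,-1,-20]
    - [5,-1,-20]
    - [4,-1,-20]
    - [0,0,-20]
    - [0,0,-20]
    - [0,0,-20]
    - [0,0,0]
    - [0,0,0]
  turn: [0,0,0,0,0,0,0,0]

```text
clock: 7.3
position: [538.0, -216.4, 133.7]
ee_rot: [0.599, 0.801, -0.007, -0.014]
contact_force: [0.5, -1.0, 0.5]
gripper_width: 85.6
```

Call:
play_rows:
  offset:
    - [0,0,-30]
    - [0,0,0]
  turn: [0,0]

```text
clock: 7.5
position: [539.0, -216.6, 105.0]
ee_rot: [0.599, 0.801, -0.007, -0.012]
contact_force: [-0.6, 0.4, -0.6]
gripper_width: 85.2
```

Call:
play_rows:
  offset:
    - [5,0,0]
    - [0,0,0]
  turn: [0,0]

```text
clock: 7.7
position: [546.3, -217.3, 108.3]
ee_rot: [0.598, 0.801, -0.006, -0.01]
contact_force: [0.1, -0.1, -0.1]
gripper_width: 85.4
```

Call:
play_rows:
  offset:
    - [0,0,-25]
    - [0,0,0]
    - [0,0,-12]
    - [0,0,0]
    - [0,0,0]
  turn: [0,0,0,0,0]

```text
clock: 8.2
position: [551.6, -218.3, 77.9]
ee_rot: [0.597, 0.802, -0.003, -0.003]
contact_force: [0.6, 0.5, 0.5]
gripper_width: 85.8
```

Call:
play_rows:
  offset:
    - [-4,0,-5]
    - [-4,1,-5]
    - [0,0,-6]
    - [0,0,-6]
    - [0,0,-6]
    - [0,0,-6]
    - [0,0,0]
    - [0,0,0]
  turn: [0,0,0,0,0,0,0,0]

```text
clock: 9.0
position: [543.0, -217.4, 41.7]
ee_rot: [0.597, 0.802, -0.003, -0.003]
contact_force: [-0.1, 0.5, -0.4]
gripper_width: 85.4
```

Position and tilt are both good. Closing the gripper.

Call:
play_rows:
  offset:
    - [0,0,0]
    - [0,0,0]
    - [0,0,0]
    - [0,0,0]
    - [0,0,0]
    - [0,0,0]
    - [0,0,0]
    - [0,0,0]
    - [0,0,0]
    - [0,0,0]
  turn: [0,0,0,0,0,0,0,0,0,0]
  grip: -1

```text
clock: 10.0
position: [543.6, -217.4, 42.3]
ee_rot: [0.597, 0.802, -0.003, -0.002]
contact_force: [0.1, -0.3, -0.6]
gripper_width: 27.4
```

Call:
play_rows:
  offset:
    - [0,0,6]
    - [0,0,6]
    - [0,0,8]
    - [0,0,8]
    - [0,0,8]
    - [0,0,8]
    - [0,0,8]
    - [0,0,8]
    - [0,0,8]
    - [0,0,8]
    - [0,0,8]
    - [0,0,8]
  turn: [0,0,0,0,0,0,0,0,0,0,0,0]

```text
clock: 11.2
position: [542.0, -217.0, 141.6]
ee_rot: [0.598, 0.802, -0.003, -0.003]
contact_force: [-0.1, 0.5, -1.9]
gripper_width: 27.5
```

Call:
play_rows:
  offset:
    - [0,0,8]
    - [0,0,10]
    - [0,0,10]
    - [0,0,10]
    - [0,0,8]
    - [-1,8,4]
    - [-2,12,0]
    - [-3,18,0]
    - [-3,18,0]
    - [-3,18,0]
    - [-3,18,0]
    - [-3,18,0]
  turn: [0,0,0,0,0,0,0,0,0,0,0,0]

```text
clock: 12.4
position: [520.9, -100.2, 195.6]
ee_rot: [0.599, 0.801, -0.003, -0.004]
contact_force: [0.6, -0.2, -1.5]
gripper_width: 27.7
```

Call:
play_rows:
  offset:
    - [-3,18,0]
    - [-3,18,0]
    - [-3,18,0]
    - [-3,18,0]
    - [-3,18,0]
    - [-3,18,0]
    - [-3,18,0]
    - [-3,18,0]
    - [-3,18,0]
    - [-2,14,0]
    - [-1,8,0]
    - [0,0,0]
  turn: [0,0,0,0,0,0,0,0,0,0,0,0]

```text
clock: 13.6
position: [478.5, 101.1, 191.1]
ee_rot: [0.595, 0.804, -0.007, -0.009]
contact_force: [-0.5, 0.7, -1.6]
gripper_width: 27.5
```

Call:
play_rows:
  offset:
    - [0,6,0]
    - [-1,12,0]
    - [-1,12,0]
    - [-1,12,0]
    - [-1,10,0]
    - [0,4,0]
    - [0,0,0]
  turn: [0,0,0,0,0,0,0]

```text
clock: 14.3
position: [473.8, 161.4, 190.7]
ee_rot: [0.595, 0.804, -0.007, -0.009]
contact_force: [0.3, -0.5, -2.1]
gripper_width: 27.8
```

```bash
python3 - <<'E'
from h import *
print({k:np.round(arm.read_state()[k],3) for k in("position","ee_rot","clock")})
look("wrist","spindle_tip","w3.png"); look("top","spindle_tip",band=3); look("scene","spindle_tip","s3.png",band=3)
look("scene","bowl_foot");look("top","bowl_foot")
look("wrist","bowl_foot")
E
```

```text
{'position': array([473.796, 161.401, 190.705]), 'ee_rot': array([ 0.595,  0.804, -0.007, -0.009]), 'clock': np.float64(14.3)}
wrist spindle_tip 0.68 [373. 143.  48.  21.] ztop 188.9 mean [412.3 155.  189.3] mid [412.3 154.9 189.5] circ 412.3 154.9 0.8 3
scene spindle_tip 0.83 [389. 185.  40.  52.] ztop 109.0 mean [471.3 195.9 109. ] mid [469.7 196.  109.1] circ 469.7 195.1 9.2 19
scene bowl_foot 0.78 [378. 131.  52.  38.] ztop 227.2 mean [477.8 162.4 225.7] mid [477.9 161.8 225.8] circ 477.9 159.3 16.2 45
top bowl_foot 0.7 [253. 248.  50.  58.] ztop 337.6 mean [461.4 143.5 375.5] mid [472.6 137.1 388.8] circ 473.3 141.5 34.3 15
wrist bowl_foot 0.66 [320. 259. 275. 250.] ztop 229.6 mean [472.9 158.8 228.4] mid [470.4 161.1 232.2] circ 461.3 161.1 32.3 3378
```

View pics/w3.png

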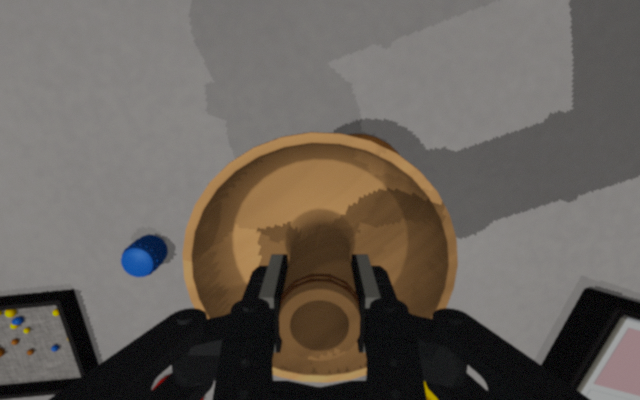

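The bowl at (320,255) hides the spindle; only the base's edge shows at (370,140). I'll step outward in x so the wrist camera can see the spindle.

Call:
play_rows:
  offset:
    - [6,0,0]
    - [8,0,0]
    - [10,0,0]
    - [10,0,0]
    - [10,0,0]
    - [10,0,0]
    - [8,0,0]
    - [6,0,0]
    - [4,0,0]
    - [0,0,0]
  turn: [0,0,0,0,0,0,0,0,0,0]

```text
clock: 15.9
position: [553.6, 160.2, 189.8]
ee_rot: [0.596, 0.803, -0.007, -0.009]
contact_force: [0.1, 0.4, -2.0]
gripper_width: 27.7
```

```bash
cat >> h.py <<'E'
def rim_tilt():
    im,D=eyes.get_image("wrist"); r=silhouettes("wrist","bowl_foot")[0]; P=cloud("wrist",r["mask"],D)
    s=arm.read_state()["position"]; rr=np.hypot(*(P[:,:2]-s[:2]).T)
    A=P[(rr>56)&(rr<68)&(abs(P[:,2]-(s[2]-2))<10)]
    for _ in range(4):
        c=np.linalg.lstsq(np.c_[A[:,:2]-s[:2],np.ones(len(A))],A[:,2],rcond=None)[0]
        e=A[:,2]-np.c_[A[:,:2]-s[:2],np.ones(len(A))]@c; A=A[(e>-1.5)&(e<3)]
    n=np.r_[-c[:2],1]; print("bowl axis",(n/np.linalg.norm(n)).round(3),"rim z",c[2].round(1),len(A),"ctr",((A.min(0)+A.max(0))/2).round(1))
E
python3 - <<'E'
from h import *
print({k:np.round(arm.read_state()[k],3) for k in("position","ee_rot","clock")})
look("wrist","spindle_tip","w4.png",band=4); rim_tilt()
E
```

```text
{'position': array([553.633, 160.205, 189.788]), 'ee_rot': array([ 0.596,  0.803, -0.007, -0.009]), 'clock': np.float64(15.9)}
bowl axis [ 0.022 -0.006  1.   ] rim z 188.1 6172 ctr [553.  158.9 188.6]
```

View pics/w4.png

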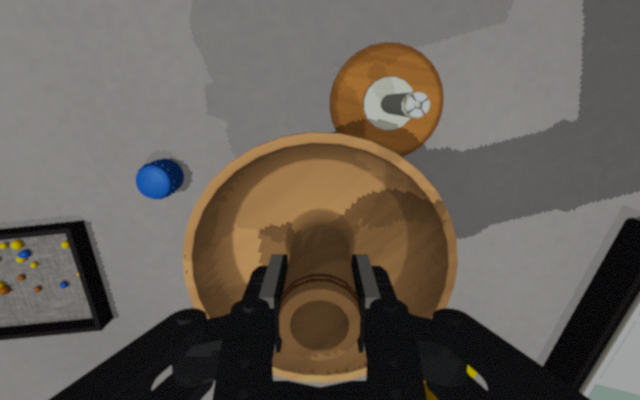

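The snap head shows clearly at (416,104) and the cap at (160,180). I'll measure both from depth.

```bash
cat >> h.py <<'E'
def win(cam,u0,u1,v0,v1,zlo,zhi):
    im,D=eyes.get_image(cam); m=np.zeros(D.shape,bool); m[v0:v1,u0:u1]=1
    P=cloud(cam,m,D); t=P[(P[:,2]>zlo)&(P[:,2]<zhi)]
    (x,y),r=cv2.minEnclosingCircle(t[:,:2].astype(np.float32))
    print(cam,"mean",t.mean(0).round(1),"mid",((t.min(0)+t.max(0))/2).round(1),"circ",round(x,1),round(y,1),round(r,1),"zmax",t[:,2].max().round(1),len(t))
E
python3 - <<'E'
from h import *
win("wrist",395,440,85,125,104,125)
win("wrist",395,440,85,125,107,125)
win("wrist",355,430,70,135,18,28)
win("wrist",130,190,150,205,29,45)
win("top",200,300,220,290,104,125)
E
```

```text
wrist mean [467.9 195.  110.7] mid [467.9 195.4 109.1] circ 467.8 195.5 7.9 zmax 113.8 527
wrist mean [467.9 195.  111. ] mid [467.9 195.5 110.3] circ 468.0 195.5 8.0 zmax 113.5 496
wrist mean [467.9 191.4  22.3] mid [467.2 198.1  23. ] circ 466.8 198.1 38.3 zmax 27.9 1561
wrist mean [586.9  22.1  33.5] mid [587.8  21.3  32.8] circ 587.9 20.8 16.1 zmax 36.6 1020
top mean [470.  196.7 110.3] mid [470.2 196.7 110.5] circ 470.2 197.0 7.9 zmax 114.1 31
```

Call:
play_rows:
  offset:
    - [0,0,8]
    - [0,0,8]
    - [0,0,0]
    - [0,0,-25]
    - [0,0,0]
    - [0,0,0]
  turn: [0,0,0,0,0,0]

```text
clock: 16.95
position: [554.2, 160.9, 185.2]
ee_rot: [0.595, 0.803, -0.005, -0.008]
contact_force: [0.4, 0.0, -1.9]
gripper_width: 27.3
```

Call:
play_rows:
  offset:
    - [8,0,0]
    - [0,0,0]
    - [0,0,0]
  turn: [0,0,0]

```text
clock: 17.25
position: [564.0, 161.2, 187.3]
ee_rot: [0.595, 0.803, -0.004, -0.007]
contact_force: [-0.2, 0.8, -1.0]
gripper_width: 27.5
```

Call:
play_rows:
  offset:
    - [0,0,8]
    - [0,0,8]
    - [0,0,8]
    - [0,0,0]
    - [14,0,0]
    - [0,0,0]
    - [0,0,-25]
    - [0,0,0]
    - [14,0,0]
    - [0,0,0]
    - [0,0,0]
  turn: [0,0,0,0,0,0,0,0,0,0,0]

```text
clock: 18.35
position: [593.7, 161.8, 193.3]
ee_rot: [0.595, 0.804, -0.001, -0.005]
contact_force: [-0.8, -0.4, -2.2]
gripper_width: 27.3
```

Call:
play_rows:
  offset:
    - [-4,1,0]
    - [-8,2,0]
    - [-8,2,0]
    - [-8,2,0]
    - [-8,2,0]
    - [-8,2,0]
    - [-8,2,0]
    - [-8,2,0]
    - [-8,2,0]
    - [-8,2,0]
    - [-5,1,0]
    - [0,0,0]
  turn: [0,0,0,0,0,0,0,0,0,0,0,0]

```text
clock: 19.55
position: [504.3, 183.7, 195.5]
ee_rot: [0.594, 0.804, 0.0, -0.005]
contact_force: [0.4, -0.3, -2.4]
gripper_width: 27.3
```

```bash
python3 - <<'E'
from h import *
print({k:np.round(arm.read_state()[k],3) for k in("position","ee_rot","clock")})
z=arm.read_state()["position"][2]
win("wrist",270,370,270,385,z+34,z+44); rim_tilt()
E
```

```text
{'position': array([504.334, 183.749, 195.532]), 'ee_rot': array([ 0.594,  0.804,  0.   , -0.005]), 'clock': np.float64(19.55)}
wrist mean [503.1 181.6 233.4] mid [504.3 181.4 234.5] circ 503.5 181.7 19.8 zmax 239.5 4355
bowl axis [-0.766 -0.568  0.302] rim z 0.1 1 ctr [554.4 220.1 193.2]
```

```bash
python3 - <<'E'
from h import *
for i in range(2):
    im,D=eyes.get_image("wrist"); s=arm.read_state()["position"]
    for r in silhouettes("wrist","hub_grip")[:1]:
        P=cloud("wrist",r["mask"],D)
        t=P[(abs(P[:,2]-s[2]-38)<3)&(np.hypot(*(P[:,:2]-s[:2]).T)<19)]
        (x,y),rad=cv2.minEnclosingCircle(t[:,:2].astype(np.float32))
        q=P[(np.hypot(*(P[:,:2]-s[:2]).T)>58)&(abs(P[:,2]-s[2]+2)<6)]
        print(r["score"],t.mean(0)-s,"circ",x-s[0],y-s[1],rad,len(t),"rim",(cv2.fitEllipse(q[:,:2].astype(np.float32))[0]-s[:2]) if len(q)>50 else len(q))
E
```

```text
0.63 [-1.03213168 -2.14179245 37.7980554 ] circ 1.5218052593978655 -1.3946039017210694 16.92441177368164 3067 rim [-0.28248551 -0.51411074]
0.67 [-1.06897553 -1.9174182  37.82689999] circ 0.10231101858283864 -0.012311003341778815 16.41621971130371 3032 rim [-0.31864845 -0.55347922]
```

Call:
play_rows:
  offset:
    - [-6,2,0]
    - [-6,2,0]
    - [-6,2,0]
    - [-5,2,0]
    - [-4,1,0]
    - [0,0,0]
    - [0,0,0]
  turn: [0,0,0,0,0,0,0]

```text
clock: 20.6
position: [475.6, 193.2, 195.2]
ee_rot: [0.595, 0.804, 0.0, -0.005]
contact_force: [0.1, -0.7, -1.8]
gripper_width: 27.4
```

Call:
play_rows:
  offset:
    - [-3,2,0]
    - [-2,1,0]
    - [-1,0,0]
    - [0,0,0]
    - [0,0,0]
  turn: [0,0,0,0,0]

```text
clock: 21.1
position: [469.5, 196.5, 195.2]
ee_rot: [0.595, 0.804, 0.0, -0.005]
contact_force: [0.6, -0.7, -2.3]
gripper_width: 27.3
```

Call:
play_rows:
  offset:
    - [0,0,-5]
    - [0,0,-6]
    - [0,0,-6]
    - [0,0,-6]
    - [0,0,-5]
    - [0,0,-4]
    - [0,0,0]
    - [0,0,0]
  turn: [0,0,0,0,0,0,0,0]

```text
clock: 21.9
position: [469.3, 196.0, 159.2]
ee_rot: [0.595, 0.804, -0.001, -0.005]
contact_force: [-1.1, -0.0, -1.8]
gripper_width: 27.5
```

Call:
play_rows:
  offset:
    - [0,0,-3]
    - [0,0,-3]
    - [0,0,-3]
    - [0,0,-3]
    - [0,0,0]
    - [0,0,0]
  turn: [0,0,0,0,0,0]

```text
clock: 22.5
position: [469.6, 196.3, 146.8]
ee_rot: [0.595, 0.804, -0.0, -0.005]
contact_force: [-0.2, 0.9, -2.2]
gripper_width: 27.9
```

```bash
python3 - <<'E'
from h import *
s=arm.read_state();print(s["position"],s["contact_force"],s["wrist_torque"])
im,D=eyes.get_image("scene");save("s5.png",cv2.resize(im[80:230,310:470],None,fx=4,fy=4,interpolation=cv2.INTER_CUBIC))
E
```

```text
[469.6195289  196.2893552  146.78126225] [-0.2362138   0.90616924 -2.22034624] [ 0.00203846 -0.05219381  0.00902206]
```

View pics/s5.png

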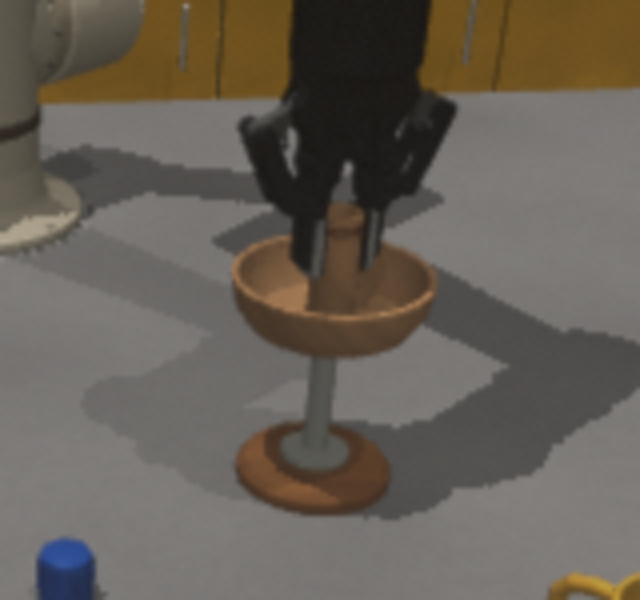

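The bowl is over the spindle (spindle column at (320,400), bowl at (335,300)) with no contact force. Continuing down.

Call:
play_rows:
  offset:
    - [0,0,-4]
    - [0,0,-4]
    - [0,0,-4]
    - [0,0,-4]
    - [0,0,-4]
    - [0,0,-4]
    - [0,0,0]
  turn: [0,0,0,0,0,0,0]

```text
clock: 23.25
position: [469.5, 196.2, 120.5]
ee_rot: [0.595, 0.804, -0.0, -0.005]
contact_force: [-0.2, 0.8, -1.5]
gripper_width: 27.9
```

Call:
play_rows:
  offset:
    - [0,0,-5]
    - [0,0,-5]
    - [0,0,-5]
    - [0,0,-5]
    - [0,0,-5]
    - [0,0,-5]
    - [0,0,-4]
    - [0,0,0]
  turn: [0,0,0,0,0,0,0,0]

```text
clock: 24.05
position: [469.5, 196.2, 83.3]
ee_rot: [0.595, 0.804, -0.0, -0.005]
contact_force: [0.1, -0.0, -1.9]
gripper_width: 27.8
```

Call:
play_rows:
  offset:
    - [0,0,-4]
    - [0,0,-4]
    - [0,0,-3]
    - [0,0,-2]
    - [0,0,-2]
    - [0,0,0]
  turn: [0,0,0,0,0,0]

```text
clock: 24.65
position: [469.8, 196.4, 67.3]
ee_rot: [0.595, 0.804, 0.0, -0.005]
contact_force: [0.5, 0.9, -2.2]
gripper_width: 27.8
```

Call:
play_rows:
  offset:
    - [0,0,-1]
    - [0,0,-1]
    - [0,0,-1]
    - [0,0,0]
  turn: [0,0,0,0]

```text
clock: 25.05
position: [470.0, 196.6, 64.5]
ee_rot: [0.595, 0.804, 0.0, -0.005]
contact_force: [-0.4, -0.3, -1.3]
gripper_width: 27.7
```

Call:
play_rows:
  offset:
    - [0,0,-1]
    - [0,0,-1]
    - [0,0,-1]
    - [0,0,0]
    - [0,0,0]
  turn: [0,0,0,0,0]

```text
clock: 25.55
position: [470.1, 196.8, 64.6]
ee_rot: [0.594, 0.804, 0.001, -0.004]
contact_force: [-0.9, -0.5, -1.4]
gripper_width: 27.3
```

The descent stopped at 64.5, as expected for a seated bowl. Releasing and rising.

Call:
play_rows:
  offset:
    - [0,0,0]
    - [0,0,0]
    - [0,0,0]
    - [0,0,0]
    - [0,0,0]
    - [0,0,0]
  turn: [0,0,0,0,0,0]
  grip: 1

```text
clock: 26.15
position: [471.5, 197.5, 65.0]
ee_rot: [0.594, 0.804, 0.002, -0.004]
contact_force: [1.0, 0.1, -0.3]
gripper_width: 84.9
```

Call:
play_rows:
  offset:
    - [0,0,6]
    - [0,0,8]
    - [0,0,8]
    - [0,0,8]
    - [0,0,8]
    - [0,0,10]
    - [0,0,10]
    - [0,0,10]
    - [0,0,10]
    - [0,0,8]
    - [0,0,0]
  turn: [0,0,0,0,0,0,0,0,0,0,0]

```text
clock: 27.25
position: [472.1, 197.9, 160.8]
ee_rot: [0.594, 0.804, 0.004, -0.003]
contact_force: [-0.2, -0.3, -0.8]
gripper_width: 85.5
```

```bash
python3 - <<'E'
from h import *
print({k:np.round(arm.read_state()[k],3) for k in("position","ee_rot","clock")})
im,D=eyes.get_image("wrist");save("w6.png",im)
rr=lambda P,c,a,b:(np.hypot(*(P[:,:2]-c).T)>a)&(np.hypot(*(P[:,:2]-c).T)<b)
P=cloud("wrist",np.ones(D.shape,bool),D); c=np.array([469.,196.])
for n,q in (("head",P[rr(P,c,0,12)&(P[:,2]>106)&(P[:,2]<120)]),("post",P[rr(P,c,0,19)&(P[:,2]>98)&(P[:,2]<105)]),("rim",P[rr(P,c,55,68)&(P[:,2]>57)&(P[:,2]<68)])):
    (x,y),r=cv2.minEnclosingCircle(q[:,:2].astype(np.float32));print(n,q.mean(0).round(1),round(x,1),round(y,1),round(r,1),len(q))
E
```

```text
{'position': array([472.093, 197.86 , 160.75 ]), 'ee_rot': array([ 0.594,  0.804,  0.004, -0.003]), 'clock': np.float64(27.25)}
head [466.6 195.  110.2] 467.2 195.0 8.1 524
post [468.  195.4 101.4] 469.2 195.5 14.8 1128
rim [469.2 195.6  61. ] 469.6 195.9 62.2 4328
```

View pics/w6.png

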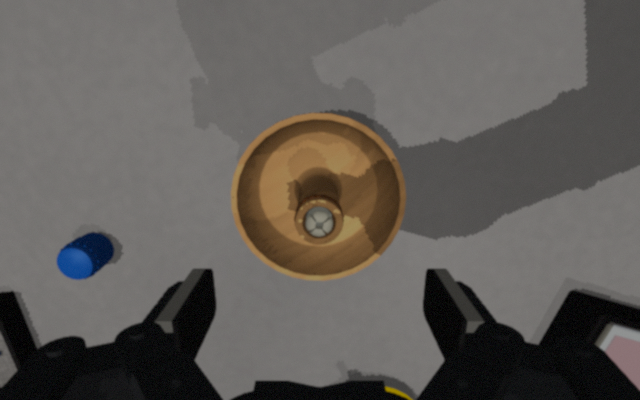

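The bowl is seated: post top at z≈102, rim at 62, and the head visible in the post at (319,222). On to the cap.

Call:
play_rows:
  offset:
    - [4,-6,0]
    - [8,-12,0]
    - [10,-15,0]
    - [10,-15,0]
    - [10,-15,0]
    - [10,-15,0]
    - [10,-15,0]
    - [10,-15,0]
    - [10,-15,0]
    - [8,-12,0]
    - [4,-6,0]
    - [0,0,0]
  turn: [0,0,0,0,0,0,0,0,0,0,0,0]

```text
clock: 28.5
position: [566.5, 45.3, 151.7]
ee_rot: [0.594, 0.804, -0.004, -0.008]
contact_force: [-0.7, 0.4, 0.2]
gripper_width: 85.4
```

Call:
play_rows:
  offset:
    - [3,-6,-4]
    - [3,-8,-8]
    - [2,-8,-8]
    - [0,-5,-8]
    - [0,0,-8]
    - [0,0,-8]
    - [0,0,-8]
    - [0,0,-6]
    - [0,0,0]
  turn: [0,0,0,0,0,0,0,0,0]

```text
clock: 29.4
position: [573.0, 17.3, 87.1]
ee_rot: [0.594, 0.805, -0.005, -0.009]
contact_force: [0.4, -0.0, -0.2]
gripper_width: 85.2
```

```bash
python3 - <<'E'
from h import *
print({k:np.round(arm.read_state()[k],3) for k in("position","ee_rot","clock")})
look("wrist","cap_mid","w7.png",band=4)
E
```

```text
{'position': array([572.969,  17.293,  87.1  ]), 'ee_rot': array([ 0.594,  0.805, -0.005, -0.009]), 'clock': np.float64(29.4)}
wrist cap_mid 0.96 [318. 246.  59.  64.] ztop 36.7 mean [588.2  20.4  35. ] mid [588.7  20.7  35. ] circ 589.1 20.6 15.0 1680
```

Call:
play_rows:
  offset:
    - [0,3,-25]
    - [0,0,0]
    - [12,0,0]
    - [0,0,0]
    - [0,0,0]
  turn: [0,0,0,0,0]

```text
clock: 30.0
position: [590.3, 21.3, 67.4]
ee_rot: [0.593, 0.805, -0.002, -0.005]
contact_force: [-0.6, -0.2, 0.2]
gripper_width: 85.3
```

Call:
play_rows:
  offset:
    - [-1,0,-5]
    - [0,0,-6]
    - [0,0,-6]
    - [0,0,-6]
    - [0,0,-6]
    - [0,0,-6]
    - [0,0,-6]
    - [0,0,-6]
    - [0,0,-4]
    - [0,0,0]
  turn: [0,0,0,0,0,0,0,0,0,0]

```text
clock: 31.0
position: [588.9, 21.0, 12.3]
ee_rot: [0.593, 0.805, -0.002, -0.005]
contact_force: [0.7, -0.1, 0.2]
gripper_width: 85.1
```

Call:
play_rows:
  offset:
    - [0,0,-4]
    - [0,0,-4]
    - [0,0,-2]
    - [0,0,0]
    - [0,0,0]
  turn: [0,0,0,0,0]

```text
clock: 31.5
position: [589.4, 21.1, 1.9]
ee_rot: [0.593, 0.805, -0.001, -0.005]
contact_force: [0.6, -0.0, -0.2]
gripper_width: 85.7
```

Call:
play_rows:
  offset:
    - [0,0,0]
    - [0,0,0]
    - [0,0,0]
    - [0,0,0]
    - [0,0,0]
    - [0,0,0]
    - [0,0,0]
    - [0,0,0]
  turn: [0,0,0,0,0,0,0,0]
  grip: -1

```text
clock: 32.3
position: [589.9, 21.3, 2.8]
ee_rot: [0.593, 0.805, -0.001, -0.004]
contact_force: [0.0, -0.0, 0.9]
gripper_width: 30.5
```

Call:
play_rows:
  offset:
    - [0,0,6]
    - [0,0,8]
    - [0,0,10]
    - [0,0,12]
    - [0,0,14]
    - [0,0,14]
    - [0,0,14]
    - [0,0,14]
    - [0,0,14]
    - [0,0,14]
    - [0,0,14]
    - [0,0,10]
  turn: [0,0,0,0,0,0,0,0,0,0,0,0]

```text
clock: 33.5
position: [589.7, 21.0, 162.8]
ee_rot: [0.593, 0.805, 0.002, -0.002]
contact_force: [-0.0, 0.9, -0.3]
gripper_width: 30.4
```

Call:
play_rows:
  offset:
    - [-3,4,4]
    - [-5,7,0]
    - [-8,12,0]
    - [-8,12,0]
    - [-8,12,0]
    - [-8,12,0]
    - [-8,12,0]
    - [-8,12,0]
    - [-8,12,0]
    - [-5,7,0]
    - [-3,4,0]
    - [0,0,0]
  turn: [0,0,0,0,0,0,0,0,0,0,0,0]

```text
clock: 34.7
position: [507.7, 138.0, 166.2]
ee_rot: [0.591, 0.807, 0.001, -0.003]
contact_force: [0.2, -0.7, 0.1]
gripper_width: 30.5
```

```bash
python3 - <<'E'
from h import *
s=arm.read_state()["position"];print(s,arm.read_state()["ee_rot"])
for _ in range(2):
    im,D=eyes.get_image("wrist"); P=cloud("wrist",np.ones(D.shape,bool),D)
    d=np.hypot(*(P[:,:2]-[468,195.5]).T)
    for n,q in (("head",P[(d<12)&(P[:,2]>107)&(P[:,2]<118)]),("post",P[(d<19)&(P[:,2]>99)&(P[:,2]<104.5)]),("rim",P[(d>56)&(d<68)&(P[:,2]>58)&(P[:,2]<66)])):
        (x,y),r=cv2.minEnclosingCircle(q[:,:2].astype(np.float32));print(n,q.mean(0).round(1),round(x,1),round(y,1),round(r,1),len(q))
    m=silhouettes("wrist","cap_mid")[0]["mask"]; C=cloud("wrist",m,D); C=C[(abs(C[:,2]-s[2]-31)<4)]
    (x,y),r=cv2.minEnclosingCircle(C[:,:2].astype(np.float32));print("cap-tcp",(C.mean(0)-s).round(1),round(x-s[0],1),round(y-s[1],1),round(r,1),len(C))
save("w8.png",im)
win("top",200,300,220,290,107,116)
E
```

```text
[507.66545265 137.96721356 166.23354029] [ 0.59073453  0.80685948  0.00088217 -0.0031187 ]
head [467.6 194.4 110.9] 468.0 195.2 8.0 519
post [469.2 194.2 102. ] 470.2 195.5 14.9 1133
rim [471.4 199.4  61.9] 470.3 196.2 62.2 3852
cap-tcp [-2.6 -3.1 30.9] -0.9 -2.7 15.9 4889
head [467.7 194.4 110.8] 468.0 195.1 7.9 527
post [469.1 194.3 102. ] 469.8 195.8 14.7 1139
rim [471.1 199.8  61.9] 470.0 196.1 62.0 3879
cap-tcp [-2.4 -3.4 30.9] -0.6 -2.8 15.8 4866
top mean [470.1 196.5 110.8] mid [470.2 196.5 111.4] circ 470.6 197.1 7.7 zmax 115.1 27
```

View pics/w8.png

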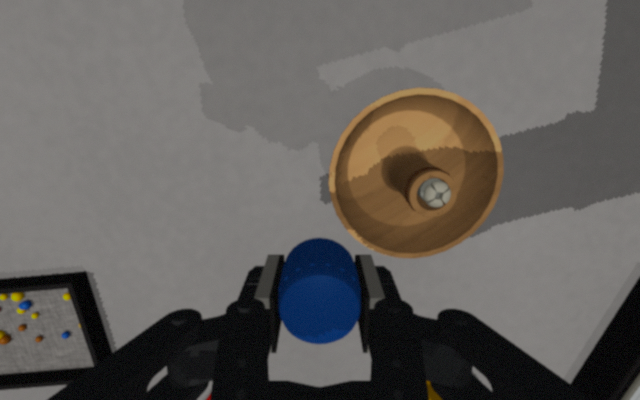

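Call:
play_rows:
  offset:
    - [-3,4,0]
    - [-5,7,0]
    - [-6,9,0]
    - [-6,9,0]
    - [-6,9,0]
    - [-4,7,0]
    - [-3,4,0]
    - [-2,2,0]
    - [0,0,0]
  turn: [0,0,0,0,0,0,0,0,0]

```text
clock: 35.85
position: [470.2, 192.3, 166.2]
ee_rot: [0.592, 0.806, 0.001, -0.003]
contact_force: [-0.1, -0.1, -0.2]
gripper_width: 30.8
```

Call:
play_rows:
  offset:
    - [-1,3,0]
    - [0,2,0]
    - [0,0,-4]
    - [0,0,-6]
    - [0,0,-6]
    - [0,0,-6]
    - [0,0,-6]
    - [0,0,-6]
    - [0,0,-4]
    - [0,0,-3]
    - [0,0,0]
  turn: [0,0,0,0,0,0,0,0,0,0,0]

```text
clock: 36.95
position: [469.1, 196.3, 120.4]
ee_rot: [0.593, 0.805, -0.0, -0.003]
contact_force: [-0.2, -0.4, -0.6]
gripper_width: 30.7
```

Call:
play_rows:
  offset:
    - [0,0.5,-2]
    - [0,0,-2]
    - [0,0,-2]
    - [0,0,-1]
    - [0,0,0]
  turn: [0,0,0,0,0]

```text
clock: 37.45
position: [469.6, 197.3, 113.5]
ee_rot: [0.592, 0.806, 0.001, -0.003]
contact_force: [0.4, -0.9, -0.2]
gripper_width: 30.4
```

Call:
play_rows:
  offset:
    - [0,0,-2]
    - [0,0,-2]
    - [0,0,-2]
  turn: [0,0,0]

```text
clock: 37.75
position: [470.6, 197.5, 112.6]
ee_rot: [0.591, 0.806, 0.001, -0.002]
contact_force: [-5.9, -1.0, 13.8]
gripper_width: 30.1
```

Contact came with a −x reaction, so the cap sits too far in +x. Backing off and correcting.

Call:
play_rows:
  offset:
    - [0,0,3]
    - [0,0,2]
    - [0,0,0]
    - [-1.5,0,0]
    - [-1,0,0]
    - [0,0,0]
    - [0,0,0]
  turn: [0,0,0,0,0,0,0]

```text
clock: 38.45
position: [467.9, 197.6, 117.7]
ee_rot: [0.591, 0.806, 0.002, -0.002]
contact_force: [-0.0, -0.3, -0.1]
gripper_width: 30.8
```

```bash
python3 - <<'E'
from h import *
s=arm.read_state();print(s["position"],s["ee_rot"],s["contact_force"])
im,D=eyes.get_image("wrist"); m=silhouettes("wrist","cap_mid")[0]["mask"]; C=cloud("wrist",m,D);p=s["position"]
z=np.percentile(C[:,2],98); T=C[abs(C[:,2]-z)<4]
A=np.c_[T[:,:2]-p[:2],np.ones(len(T))]; k=np.linalg.lstsq(A,T[:,2],rcond=None)[0]
print("cap top plane slope",k.round(3),cv2.minEnclosingCircle(T[:,:2].astype(np.float32)))
im,D=eyes.get_image("scene");save("s9.png",cv2.resize(im[90:220,330:450],None,fx=5,fy=4.6,interpolation=cv2.INTER_CUBIC))
E
```

```text
[467.86042107 197.5623147  117.7174847 ] [ 0.5914486   0.80633936  0.00154982 -0.00173123] [-0.02458949 -0.33432032 -0.12998227]
cap top plane slope [2.6000e-02 1.0000e-02 1.4899e+02] ((466.66497802734375, 196.0084991455078), 15.375153541564941)
```

View pics/s9.png

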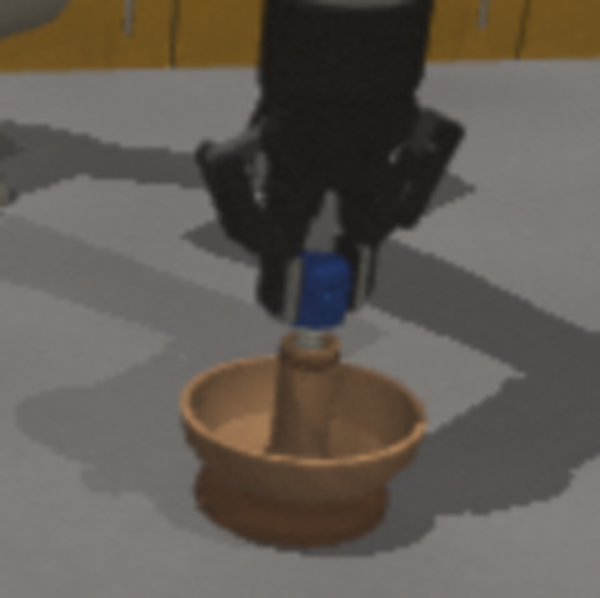

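The cap hangs at (322,290), right above the head at (311,340). After allowing for perspective and the finger covering its left edge, it is centred to about 1 mm. Pressing on in small steps.

Call:
play_rows:
  offset:
    - [0.5,-0.6,-2]
    - [0,0,-2]
    - [0,0,-2]
    - [0,0,0]
  turn: [0,0,0,0]

```text
clock: 39.0
position: [469.2, 197.2, 112.4]
ee_rot: [0.591, 0.807, 0.002, -0.001]
contact_force: [-1.3, -0.8, 3.3]
gripper_width: 30.9
```

Call:
play_rows:
  offset:
    - [-0.3,0,-2]
    - [-0.3,0,-2]
    - [-0.3,0,-2]
  turn: [0,0,0]

```text
clock: 39.3
position: [468.8, 197.3, 109.4]
ee_rot: [0.591, 0.807, 0.003, -0.0]
contact_force: [-0.8, -1.0, -0.3]
gripper_width: 30.9
```

The force dropped to zero at rim ≈5 to 6 mm above the post, so it has likely clicked. Pressing on.

Call:
play_rows:
  offset:
    - [-0.3,0,-2]
    - [-0.3,0,-2]
    - [-0.3,0,-2]
    - [-0.3,0,-2]
  turn: [0,0,0,0]

```text
clock: 39.7
position: [468.6, 197.3, 104.5]
ee_rot: [0.59, 0.808, 0.003, 0.001]
contact_force: [-6.2, -1.9, 16.5]
gripper_width: 30.4
```

Call:
play_rows:
  offset:
    - [0,0,-3]
    - [0,0,-3]
    - [0,0,-3]
  turn: [0,0,0]

```text
clock: 40.0
position: [468.7, 197.3, 104.4]
ee_rot: [0.588, 0.809, 0.003, 0.002]
contact_force: [-7.1, -1.2, 19.7]
gripper_width: 30.4
```

```bash
python3 - <<'E'
from h import *
for i in range(3):
    im,D=eyes.get_image("scene"); im2,D2=eyes.get_image("wrist"); s=arm.read_state(); print(s["clock"],s["position"].round(1),s["contact_force"].round(1))
P=cloud("wrist",silhouettes("wrist","cap_mid")[0]["mask"],D2);z=np.percentile(P[:,2],98);T=P[abs(P[:,2]-z)<4]
print("cap top z",np.median(T[:,2]),cv2.minEnclosingCircle(T[:,:2].astype(np.float32)))
save("s10.png",cv2.resize(im[90:220,330:450],None,fx=5,fy=4.6,interpolation=cv2.INTER_CUBIC))
E
```

```text
40.1 [468.7 197.4 104.4] [-9.  -1.9 22.1]
40.2 [468.7 197.4 104.4] [-8.4 -1.8 20.5]
40.3 [468.7 197.4 104.4] [-8.2 -2.3 21.6]
cap top z 135.82974361715202 ((467.16546630859375, 195.8838653564453), 15.532472610473633)
```

View pics/s10.png

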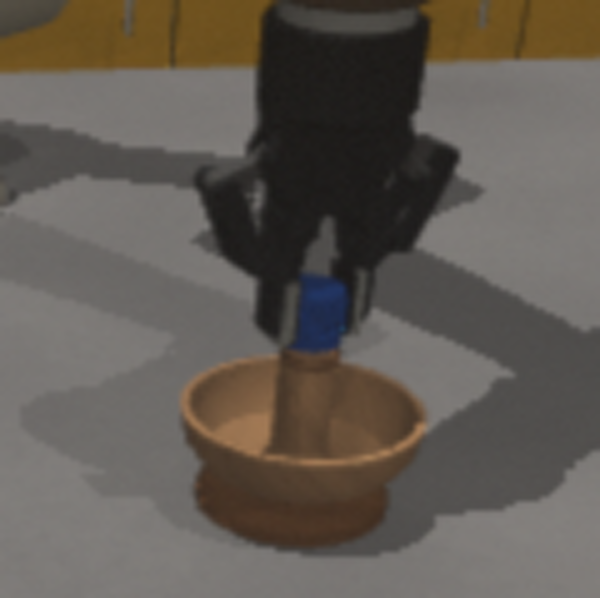

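The cap (bottom at (315,350)) sits flush on the post. Its top is at 135.8 mm against 136 expected, and the push is steady at about 21 N. Handing in.

```bash
python3 -c "
from bench import arm
print(arm.job_done()); s=arm.read_state(); print(s['clock'],s['position'],s['contact_force'])"
```

```text
the job is handed in; nothing more can be done
None
the job is handed in; nothing more can be done
```

The spinner is back together and I handed the job in at about 40 s, with the gripper still holding the cap pressed down. The system gave no verdict, so what follows is from my own checks.

- **Bowl:** it went over the spindle without dropping and was let go only once seated. The wrist camera then measured the post top at about 102 mm and the rim at about 61–62 mm, which is fully down on the flange.
- **Cap:** the first press met a sideways reaction of about 6 N, so I backed off, shifted the cap 1–2 mm and tried again. On the second press the force fell to zero at the expected click height. The cap then stopped hard, with its top at 135.8 mm (136 mm expected), and the close-up shows it flush on the post.
- **Final hold:** the downward push stayed at about 20–22 N over the last 0.3 s. A sideways force of about 8–9 N in x remained, which I left uncorrected.
- **Disagreements:** the cameras and the arm's own readings differed by 1–2 mm in horizontal position. The last wrist reading put the cap about 1 mm from where it had seen the snap head, inside the 4 mm limit. I did not measure the cap's tilt after the final press.
- **Other objects:** no move went low near the cup and saucer, jar, tray or pliers, but I did not re-measure their positions at the end.

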